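# Jack up the front of the stamp chest and hold it

### The arm

A 6-joint arm with a two-finger parallel gripper is mounted at the origin on the work surface. World frame = base frame: x ahead of the robot, y to its left, z up, the work surface at z = 0. Lengths are in mm, angles in rad, forces in N, time in s.
With the tool pointing down it reaches from about 325 to 775 mm from the base axis. Payload 5.5 kg.
Tool frame: the origin (TCP) lies at the very end of the fingers, on their centre line; the grasp point (between the pads) lies 19 mm behind it; z points along the fingers, y is the direction in which the jaws open and shut (so a half turn about z gives the same grasp; the last joint's range is limited). The gripper opens to 85 mm and grips with 20 to 120 N. Pads are 22 mm wide; open, the fingers measure 114 mm over their backs; the gripper's body (76 mm by 85 mm) begins 54 mm behind the grasp point. The pads swing forward as they close: fully open they stand 13 mm farther back than shut.
Start: joints at [-1.345, 0.091, 1.231, -0, 1.82, -0.057], TCP at [167.427, -576.181, 231.275] pointing down, gripper open.
Joint ranges: [-2.87, 2.87], [-0.86, 2.18], [0.17, 2.46], [-1.51, 4.65], [0.06, 2.69], [-2.65, 2.65]. Speed limits (rad/s): [2.57, 2.57, 3.01, 3.14, 3.14, 3.14].

### API

Orientations are given as a unit quaternion [w, x, y, z].
In Python, from plant import arm gives the robot as it stands.
- The arm moves only by the shell command python3 -m pendant 'ROWS' [OPENING] [FORCE]. ROWS is JSON, a list of rows, each a list of 4 numbers: the shift along the world's x, y, z in cm, then the turn about the world's z in degrees. A call has 1 to 8 rows; each row shifts and turns the commanded pose from where the row before left it; what a row does not reach is not made up. A row lasts 1/12 s, in which the tool goes at most 41.7 mm and 7.16 degrees, less where a joint would pass 70% of its speed; a pose out of reach is approached as far as the arm can. A call is refused whole if a number of a shift passes 4.17 or a number of a turn 7.16, either way. A call with a gripper value outside its range is refused whole. OPENING is the opening, from 0 (shut) to 1 (fully open), set as the call begins (- or left out, the last holds). The fingers move at their own pace and stop on an object; FORCE is the grip in N (left out, the last holds). Time passes only in rows, so rows that do not move let the fingers close. It gives the time, the measured TCP pose, the force and the opening at its end, in the units of the state.
- arm.read_state(): the state, without advancing time (a new reading comes with each control period).
- arm.camera(name): name is "scene" or "top" or "wrist"; returns (picture, depth): 480x640x3 uint8, blue, green, red; 480x640 float32, mm along the optical axis (not along the pixel's ray), 0 where there is no reading.
- arm.get_calibration(name): a dict with "fx", "fy", "cx", "cy" (pixels), "xyz" and "orientation" of the camera in the world; the wrist camera has in their place "hand_eye" (4x4, takes a point from camera to tool coordinates, whose origin is the TCP and whose axes are the flange's). Camera axes: x right, y up, looking along -z (the intrinsics and any distortion apply to the point x, -y, -z); pixel columns grow to the right and rows downward; lengths in mm; the calibration is good to about 2 mm. The wrist camera is an equidistant fisheye: a pixel r from the principal point sees the ray r / f radians off the axis. A picture is of the moment at which its call begins: read the wrist's pose just before it. get_calibration takes no time and is no camera call.
- arm.sign_off(): hands the job in, once; it reports no verdict.
The state is a dict: "t": time; "q": joint angles; "joint_vel": joint speeds; "effort": joint torques, N m; "eef_pos": TCP position; "tcp_rot": TCP orientation; "wrist_force": force on the tool from outside, world axes, zero at the start; "wrist_torque": the same for the moment, N m; "width": finger opening in mm.
Only numpy, scipy, OpenCV 4.12 (cv2) and the standard library are available. Lean on these libraries where they do the work, as an engineer would, in place of code of your own. Each camera call takes 0.05 s, during which the arm holds its last target. There are 200 camera calls.

### The job

The heavy chest of steel punches is to be raised at the front so that the wooden bearers can be slipped under it. First lower its open lid gently until it is fully shut; then slide the lever jack under the chest so that its saddle sits centred beneath the round mark on the chest's steel lift bracket, pump the jack's handle fully down, and finish still holding the handle down, with the chest front up on the jack alone. Leave the other things on the bench where they are and do not shove the chest out of its place.

Things in the scene. Friction and masses are not known exactly. Their poses are not given: they have to be found in the camera images.
- chest: Loose pine chest, about 10 kg (it stays put unless shoved hard): 180 mm deep (its x), 300 wide (its y), 95 high without the lid. Origin: centre of its underside; z up; its front, with the lift bracket and two clasps, faces -x. When the front is lifted it tilts about its back bottom edge.
- chest_front (a point): Middle of the chest's front bottom edge, 90 mm before the chest's origin; on the bench at the start.
- chest_back (a point): Middle of the chest's back bottom edge, 90 mm behind the chest's origin.
- lift_pad (a point): The lift point: on the flat underside of the steel lift bracket, below the raised round mark (26 mm across) on its upper face. The bracket is a ledge 60 mm wide and 6 mm thick that projects 50 mm from the middle of the chest's front; its underside is 54 mm above the bench, and this point lies 28 mm out from the front face (118 mm before the chest's origin).
- lid (a joint): The chest's lid, rad: 0 shut, grows as it opens. A pine board 180 x 300 x 18 mm hinged along the chest's back edge; its stiff hinge holds it at any angle, and less than 5 N at its free edge moves it.
- lid_hinge (a point): On the lid's hinge axis (parallel to the chest's y), middle of the width, on the underside of the lid, 95.5 mm above the chest's underside and 90 mm behind its origin.
- lid_edge (a point): Middle of the lid's free edge, on its outer (upper) face: 180 mm from the hinge along the lid and 18 mm above the lid's underside.
- jack: Loose quick-lift lever jack, 0.95 kg, that slides flat on the bench. Origin: on the bench under the pivot; +x points to the saddle end, -x to the tail. Its aluminium frame is 50 mm wide over two side rails (36 mm high) that run from 60 mm before the origin to 145 mm behind it; cheeks 80 mm high stand within 25 mm either side of the pivot. The bare tail, around 118 mm behind the origin, can be gripped across its 50 mm width from above.
- saddle_top (a point): Centre of the top of the jack's round swivelling saddle (40 mm across). With the handle up it is 42 mm before the jack's origin and 45 mm above the bench; at full stroke 51 mm before and 83 mm above if level. The saddle swivels to lie flat on what it lifts.
- handle (a joint): The jack's pump handle, rad: 0 up (held there by a return spring), 0.77 fully down at its stop. It and the 52 mm lift arm are one rigid bell crank: as it goes down, towards the tail, the saddle goes up. It springs and sinks back if let go. Under the chest it takes about 12 to 20 N at the bar, along its arc (at first more towards the tail than down). The saddle meets the bracket at about 0.2.
- handle_pivot (a point): The handle's pivot, an axis parallel to the jack's y, 62 mm above the bench.
- handle_bar (a point): Middle of the rubber cross bar (22 mm thick, 92 mm long, parallel to the jack's y) that closes the D grip at the end of the handle, 205 mm from the pivot. Up, it stands 43 mm behind the pivot and 262 mm above the bench (78 degrees above level); fully down, 170 mm behind the pivot and 177 mm above the bench (34 degrees). Inside the D, 68 mm by 75 mm are free for a finger.

How it is judged (in metres and radians):
On the way, in this order (a step that is already met when the one before it is completed fails the run):
1. the lid is fully shut (value of joint lid below 0.04 rad), for 0.2 s.
2. the jack stands with its handle up and its saddle under the lift point (horizontal distance between saddle_top and lift_pad below 0.015 m and value of joint handle below 0.12 rad and angle between jack's own z axis and vertical below 0.1 rad and height (world z) of chest_front below 0.005 m), for 0.2 s.
At the end, for the whole second after the job is handed in: Lid shut (0.04 rad); fingers hold the handle down (0.67 rad or more); the chest's front edge is at rest 17 mm or more up, its back edge on the bench, carried by the jack (over 20 N), not the arm; saddle within 20 mm of the lift point; jack flat on the bench (value of joint lid below 0.04 rad and value of joint handle above 0.67 rad and height (world z) of chest_front above 0.017 m and height (world z) of chest_back below 0.006 m and horizontal distance between saddle_top and lift_pad below 0.02 m and contact force between jack and chest above 20 N and contact force between the arm and chest below 1 N and contact force between the fingers and jack above 3 N and angle between jack's own z axis and vertical below 0.1 rad and linear speed of chest below 0.02 m/s); the arm keeps its last pose, push and grip.
It fails at once if the lid slams shut (value of joint lid below 0.1 rad and velocity of joint lid below -1.2 rad/s).
It fails at once if the chest is shoved out of its place (distance of chest_back from where it was at the start of the episode above 0.03 m).
It fails at once if other things on the bench are disturbed (distance of any of bearer_a, bearer_b, hammer, bench_block, stone, punch_set, chisel, mallet from where it was at the start of the episode above 0.03 m).
It also fails if it takes over 72 s, if anything falls off the work surface, if the arm or the gripper's body presses on something with over 40 N, if the wrist force passes 120 N, or if a joint passes its speed limit or range.

## Working session

There is one attempt and no reset: what is moved stays moved. The work goes in short steps, Python scripts to look and compute and a shell command to move; the robot and the scene stay as the last step left them, time stands still between calls to the robot, and variables do not carry over. Pictures are saved under pics/ and viewed, on a budget of 10 in all, crops included, one or two more only if the job needs it, and the job is handed in when it is done.

```bash
ls; mkdir -p pics; cat > h.py <<'E'
import numpy as np, cv2
from scipy.spatial.transform import Rotation as R
from plant import arm
def rot(q): return R.from_quat([q[1],q[2],q[3],q[0]]).as_matrix()
def cloud(name):
    im,d=arm.camera(name); c=arm.get_calibration(name)
    v,u=np.mgrid[0:480,0:640]
    p=np.stack([(u-c['cx'])/c['fx']*d,-(v-c['cy'])/c['fy']*d,-d],-1)
    P=p@rot(c['orientation']).T+np.array(c['xyz']); P[d==0]=np.nan
    return im,P
E
python3 - <<'E'
from h import *
for n in ('top','scene'):
    im,P=cloud(n); cv2.imwrite(f'pics/{n}0.png',im); np.save(f'pics/{n}0.npy',P); c=arm.get_calibration(n);print({k:c[k] for k in c})
print(arm.read_state())
E
```

```text
pics
{'fx': 613.5386805581247, 'fy': 613.5386805581247, 'cx': 311.92324136237147, 'cy': 235.89609101259404, 'xyz': array([ 422.33489863,   82.39250033, 1338.08987785]), 'orientation': array([ 0.71322159,  0.04075619, -0.03546819, -0.69885327])}
{'fx': 450.5674621185498, 'fy': 450.5674621185498, 'cx': 312.03178973577604, 'cy': 236.42377178575873, 'xyz': array([ 255.58079996, -482.67639556,  802.11461201]), 'orientation': array([ 0.8976703 ,  0.3751592 , -0.09787608, -0.20943705])}
{'t': 0.1, 'q': array([-1.34468965e+00,  9.18152393e-02,  1.23177535e+00, -2.12058631e-05,
        1.81980589e+00, -5.67366801e-02]), 'joint_vel': array([-8.84548262e-04, -2.69512071e-03, -3.36896057e-03,  4.83856369e-05,
        4.01539405e-04,  1.91940437e-03]), 'effort': array([ 3.90218236e-03, -4.60216892e+01, -4.19218361e+01,  1.34561647e-04,
        1.06449079e-02,  9.69371911e-06]), 'eef_pos': array([ 167.36533337, -575.91861069,  230.2393975 ]), 'tcp_rot': array([-8.97812535e-04,  9.90016574e-01,  1.40948108e-01, -8.65287545e-05]), 'wrist_force': array([1.2990009 , 0.24707735, 1.05703445]), 'wrist_torque': array([-0.03895236, -0.00349027,  0.03882566]), 'width': 85.25770672160107}
```

View pics/top0.png

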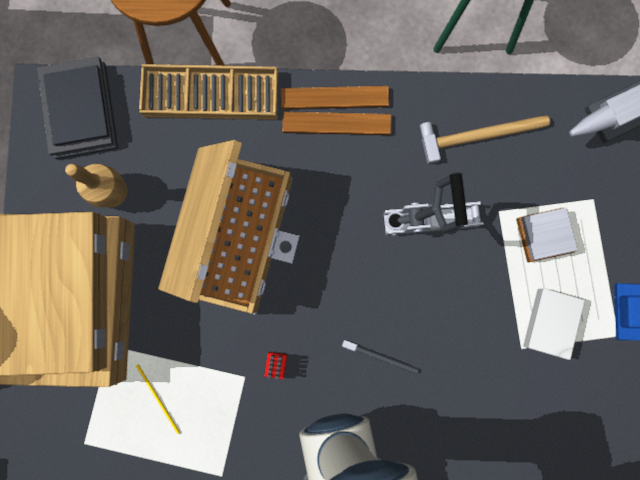

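View pics/scene0.png

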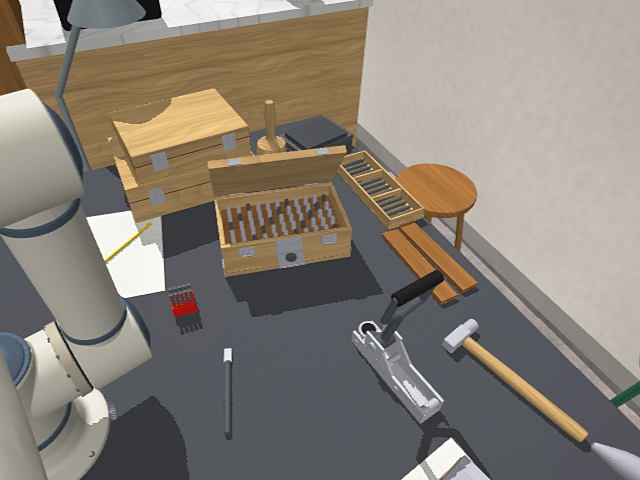

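```bash
python3 - <<'E'
from h import *
P=np.load('pics/top0.npy'); S=np.load('pics/scene0.npy')
def g(P,u,v,k=1): return np.nanmedian(P[v-k:v+k+1,u-k:u+k+1].reshape(-1,3),0).round(1)
print('mark top',g(P,285,246),'scene',g(S,291,257))
for n,u,v in [('lid free far',207,146),('lid free near',164,288),('mid',186,215),('lid hinge far',237,152),('hinge near',198,296),('rim front far',288,175),('rim front near',250,309),('bench',340,300),('saddle',395,221),('bar a',457,180),('bar b',461,218),('tail',474,213),('tail2',478,208),('cheek',430,222),('front corner rail',388,232)]:
    print(n,g(P,u,v))
for n,u,v in [('lidfree L',211,166),('lidfree R',344,151),('rim FL',222,236),('rim FR',350,232),('saddle',368,328),('barL',398,300),('barR',437,275),('tail',432,408),('tail rail',440,400)]:
    print('S',n,g(S,u,v))
# chest points: bracket
def box(P,m): 
    Q=P[m]; Q=Q[~np.isnan(Q).any(1)]; return Q
# jack cloud
X=P.reshape(-1,3); X=X[~np.isnan(X).any(1)]
b=g(P,430,222)
m=(np.hypot(X[:,0]-b[0],X[:,1]-b[1])<190)&(X[:,2]>22)&(X[:,2]<45)
np.save('pics/j.npy',X[m])
Q=P[195:245,375:490]; z=Q[...,2]
mm=(z>28)&(z<42); A=Q[mm]; r=cv2.minAreaRect(A[:,:2].astype(np.float32)); print(r, cv2.boxPoints(r).round(0), len(A))
X2=S[310:425,340:450]; z=X2[...,2]; A=X2[(z>28)&(z<42)]; r=cv2.minAreaRect(A[:,:2].astype(np.float32)); print('S',r, cv2.boxPoints(r).round(0), len(A))
Q=P[225:270,268:302]; A=Q[(Q[...,2]>54)&(Q[...,2]<66)]; r=cv2.minAreaRect(A[:,:2].astype(np.float32)); print('bracket',r,cv2.boxPoints(r).round(0),len(A),A[:,2].mean())
im=cv2.imread('pics/top0.png'); cv2.imwrite('pics/c1.png',cv2.hconcat([cv2.resize(im[130:320,150:310],None,fx=3,fy=3),cv2.copyMakeBorder(cv2.resize(im[160:260,375:490],None,fx=2.7,fy=2.7),0,300,0,0,cv2.BORDER_CONSTANT)]) )if 0 else cv2.imwrite('pics/c1.png',cv2.resize(im[160:260,375:495],None,fx=6,fy=6))
E
```

```text
mark top [538.2 149.2  63.6] scene [535.5 148.7  60.6]
lid free far [725.5 304.  151.2]
lid free near [444.  377.7 144.5]
mid [587.3 340.3 148.5]
lid hinge far [690.2 230.6 249.9]
hinge near [429.2 292.3 247.6]
rim front far [684.1 145.   94.9]
rim front near [406.3 214.9  95.2]
bench [4.285e+02 3.020e+01 1.000e-01]
saddle [597.4 -82.   46.9]
bar a [ 642.  -162.   272.2]
bar b [ 574.  -167.8  275.4]
tail [ 620.5 -254.    28.7]
tail2 [ 634.7 -269.     4.6]
cheek [ 600.  -158.1   34.7]
front corner rail [574.9 -68.7  35.3]
S lidfree L [423.3 293.6 249.3]
S lidfree R [702.1 227.  248.4]
S rim FL [411.  246.2  95.4]
S rim FR [684.3 143.8  82.1]
S saddle [599.2 -79.6  45.2]
S barL [ 564.6 -175.2  268.2]
S barR [ 644.1 -164.8  272.1]
S tail [ 622.1 -263.6   25.8]
S tail rail [ 640.3 -260.2   33.1]
((609.48291015625, -165.38507080078125), (50.92306900024414, 204.48468017578125), 6.811357498168945) [[ 572.  -67.]
 [ 596. -270.]
 [ 647. -264.]
 [ 623.  -61.]] 399
S ((608.7149047851562, -164.58544921875), (52.768001556396484, 207.77857971191406), 6.9846882820129395) [[ 570.  -65.]
 [ 595. -271.]
 [ 648. -264.]
 [ 622.  -58.]] 955
bracket ((542.572265625, 160.69580078125), (67.36441040039062, 65.43038177490234), 77.06063842773438) [[503. 135.]
 [567. 121.]
 [582. 186.]
 [518. 201.]] 585 61.00299692399322
```

View pics/c1.png

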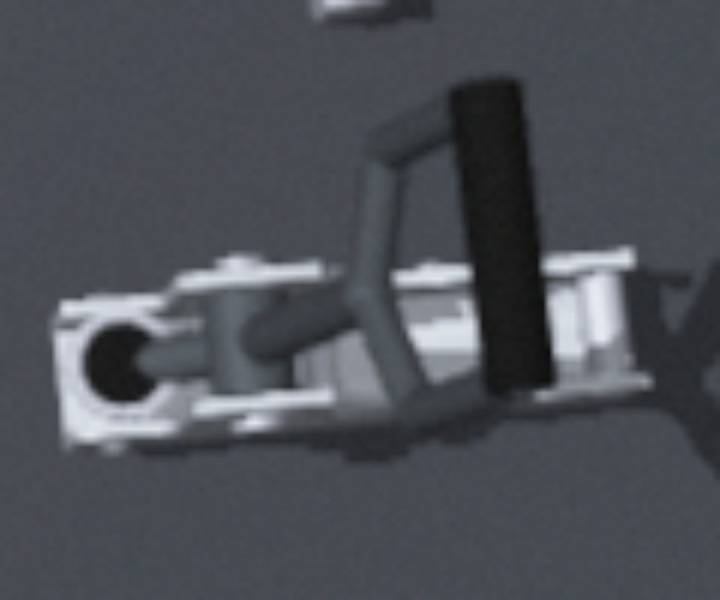

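```bash

python3 -m pendant '[[1.4,3.0,1.0,2.5],[1.7,3.6,1.0,2.5],[1.7,3.6,1.0,2.5],[1.7,3.6,1.0,2.5],[1.7,3.6,1.0,2.5],[1.7,3.6,1.0,2.5],[1.7,3.6,1.0,2.5],[1.7,3.6,1.0,2.5]]' 0 30
python3 -m pendant '[[1.7,3.6,0,2.5],[1.7,3.6,0,2.5],[1.7,3.6,0,2.5],[1.7,3.6,0,2.5],[1.7,3.6,0,2.5],[1.7,3.6,0,2.5],[1.7,3.6,0,2.5],[1.7,3.6,0,2.5]]'
python3 -m pendant '[[1.7,3.6,0,2.5],[1.7,3.6,0,2.5],[1.7,3.6,0,2.5],[1.7,3.6,0,2.5],[1.7,3.6,0,2.5],[1.7,3.6,0,2.5],[1.7,3.6,0,2.5],[1.4,3,0,2.5]]'
python3 - <<'E'
from h import *
s=arm.read_state();print(s['eef_pos'],s['tcp_rot'],s['wrist_force'],s['q'])
im,P=cloud('scene');cv2.imwrite('pics/s1.png',im)
E
```

```text
t: 0.77
eef_pos: [300.6, -292.3, 311.4]
tcp_rot: [-0.0, 0.95, 0.312, 0.0]
wrist_force: [1.1, 0.6, 0.1]
width: -0.4
t: 1.43
eef_pos: [436.7, -4.1, 311.1]
tcp_rot: [0.0, 0.882, 0.472, -0.0]
wrist_force: [1.5, -0.8, 0.3]
width: 0.4
t: 2.1
eef_pos: [569.8, 278.4, 310.0]
tcp_rot: [-0.0, 0.786, 0.618, -0.001]
wrist_force: [0.1, -0.7, 0.1]
width: 0.0
[569.83552184 278.44810223 309.96606676] [-3.18741418e-04  7.85910737e-01  6.18339535e-01 -6.56488389e-04] [ 0.13178673 -0.663974    0.11062237] [4.00744143e-01 2.22080857e-01 9.45495976e-01 2.93809287e-04
 1.97545015e+00 6.38399225e-01]
```

```bash

python3 -m pendant '[[0,0,-2,0],[0,0,-2,0],[0,0,-1.5,0],[0,0,-1,0],[0,0,-0.5,0],[-0.16,-0.65,-0.48,0],[-0.16,-0.65,-0.48,0],[-0.16,-0.6,-0.54,0]]'
python3 -m pendant '[[-0.15,-0.6,-0.54,0],[-0.14,-0.55,-0.6,0],[-0.14,-0.55,-0.6,0],[-0.12,-0.5,-0.66,0],[-0.12,-0.5,-0.66,0],[-0.11,-0.43,-0.7,0],[-0.11,-0.43,-0.7,0],[-0.09,-0.35,-0.74,0]]'
python3 - <<'E'
from h import *
s=arm.read_state();print(s['eef_pos'],s['wrist_force'])
im,P=cloud('scene');cv2.imwrite('pics/s2.png',im)
E
```

```text
t: 2.82
eef_pos: [563.9, 251.5, 238.9]
tcp_rot: [0.005, 0.788, 0.615, 0.003]
wrist_force: [-18.8, -24.6, 44.2]
width: 0.0
t: 3.48
eef_pos: [554.6, 217.2, 173.0]
tcp_rot: [-0.0, 0.787, 0.617, -0.001]
wrist_force: [0.5, -1.5, 3.7]
width: 0.4
[554.62760368 217.24974784 172.96379102] [ 0.45326345 -1.51076854  3.68529584]
```

View pics/s2.png

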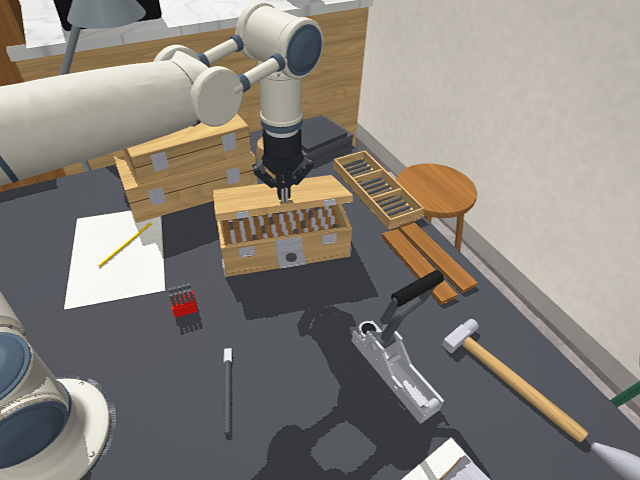

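```bash

python3 -m pendant '[[-0.06,-0.25,-0.7,0],[-0.06,-0.25,-0.7,0],[-0.05,-0.2,-0.7,0],[-0.05,-0.2,-0.7,0],[-0.03,-0.1,-0.7,0],[-0.02,-0.1,-0.6,0],[0,-0.05,-0.5,0],[0,0,-0.5,0]]'
python3 -m pendant '[[0,0,-0.4,0],[0,0,-0.3,0],[0,0,-0.3,0],[0,0,-0.2,0],[0,0,0,0],[0,0,0,0]]'

```

```text
t: 4.2
eef_pos: [552.0, 206.1, 122.5]
tcp_rot: [-0.0, 0.787, 0.617, -0.0]
wrist_force: [-0.6, -1.3, 2.1]
width: -0.2
t: 4.7
eef_pos: [552.2, 206.3, 113.5]
tcp_rot: [0.0, 0.787, 0.617, 0.001]
wrist_force: [-4.3, -3.2, 11.1]
width: 0.3
```

```bash

python3 -m pendant '[[0,0,-0.1,0],[0,0,0,0],[0,0,0,0],[0,0,1,0],[0,0,3,0],[0,0,4,0],[0,0,4,0],[0,0,4,0]]'
python3 -m pendant '[[0.4,-2.4,3,2],[0.4,-3,1.5,2],[0.5,-3.3,0.5,2],[0.5,-3.3,0,2],[0.5,-3.3,0,2],[0.5,-3.3,0,2],[0.5,-3.3,0,2],[0.5,-3.3,0,2]]' 1
python3 -m pendant '[[0.5,-3.3,0,2],[0.5,-3.3,0,2],[0.5,-3.3,0,0.4],[0.5,-3.3,0,0],[0.5,-3.3,0,0],[0.3,-2.2,0,0],[0,0,0,0],[0,0,0,0]]' 1
python3 - <<'E'
from h import *
s=arm.read_state();print(s['eef_pos'],s['tcp_rot'],s['wrist_force'],s['q'])
im,P=cloud('wrist') if 0 else (arm.camera('wrist')[0],0);cv2.imwrite('pics/w1.png',im)
im,P=cloud('top');cv2.imwrite('pics/t1.png',im)
# lid plane & rim
A=P[150:320,160:300].reshape(-1,3);A=A[(A[:,2]>100)&(A[:,2]<135)]
c=A.mean(0);n=np.linalg.svd(A-c,full_matrices=False)[2][2];print('lid n',c,n,len(A))
r=cv2.minAreaRect(A[:,:2].astype(np.float32));print(r,cv2.boxPoints(r).round(0))
Q=P[225:270,262:306]; A=Q[(Q[...,2]>54)&(Q[...,2]<70)];r=cv2.minAreaRect(A[:,:2].astype(np.float32));print('br',r,cv2.boxPoints(r).round(0),len(A))
im=cv2.hconcat([cv2.resize(im[130:320,150:310],None,fx=3,fy=3),cv2.resize(cv2.imread('pics/w1.png'),(760,570))[:, 190:570][:,:320]]);cv2.imwrite('pics/c2.png',im)
E
```

```text
t: 5.37
eef_pos: [551.8, 206.6, 271.6]
tcp_rot: [-0.0, 0.787, 0.617, -0.0]
wrist_force: [0.5, 0.4, 0.6]
width: 0.0
t: 6.03
eef_pos: [590.4, -47.0, 320.2]
tcp_rot: [-0.0, 0.692, 0.721, 0.0]
wrist_force: [-0.1, 0.2, -0.1]
width: 85.3
t: 6.7
eef_pos: [618.3, -233.8, 319.1]
tcp_rot: [-0.001, 0.666, 0.746, 0.0]
wrist_force: [0.2, 1.2, 0.7]
width: 85.2
[ 618.31517166 -233.77571129  319.09933832] [-7.97335525e-04  6.65850633e-01  7.46084641e-01  8.96313130e-05] [0.24595192 1.18647079 0.65960064] [-4.13273171e-01  3.09174595e-01  8.26286063e-01  7.33931526e-04
  2.00759232e+00 -5.26492192e-01]
lid n [562.79236198 263.89947548 114.16412465] [ 0.00138235 -0.00107877  0.99999846] 13323
((565.952880859375, 265.8612976074219), (189.5817108154297, 300.8034362792969), 76.58406066894531) [[398. 209.]
 [690. 139.]
 [734. 323.]
 [442. 393.]]
br ((528.2468872070312, 155.0750274658203), (50.196067810058594, 91.99898529052734), 76.37039184570312) [[478. 142.]
 [567. 120.]
 [579. 169.]
 [489. 190.]] 623
```

View pics/t1.png

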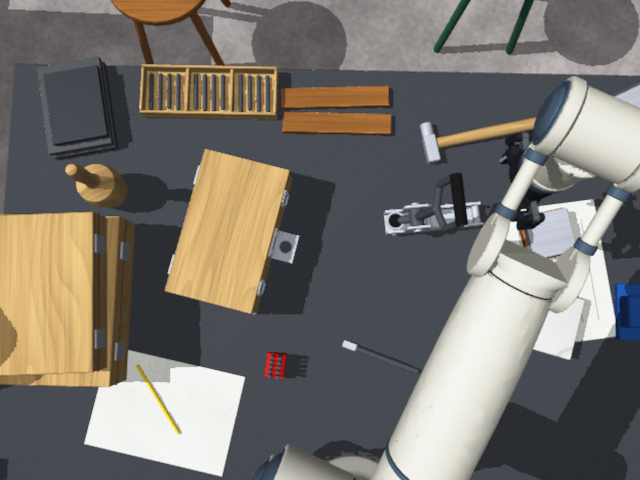

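```bash

python3 -m pendant '[[0,-0.7,-2,0],[0,0,-3.5,0],[0,0,-3.5,0],[0,0,-3.5,0],[0,0,-3.5,0],[0,0,-3.5,0],[0,0,-2,0],[0,0,0,0]]' 1
python3 - <<'E'
from h import *
im=arm.camera('wrist')[0];s=cv2.imread('pics/s2.png');s2=arm.camera('scene')[0]
cv2.imwrite('pics/c3.png',cv2.hconcat([cv2.resize(im,(400,300)),cv2.resize(s2[180:480,240:640],(400,300))]))
E
```

```text
t: 7.47
eef_pos: [615.6, -236.7, 98.6]
tcp_rot: [-0.005, 0.664, 0.747, -0.001]
wrist_force: [-0.6, 0.4, -0.8]
width: 85.5
```

View pics/c3.png

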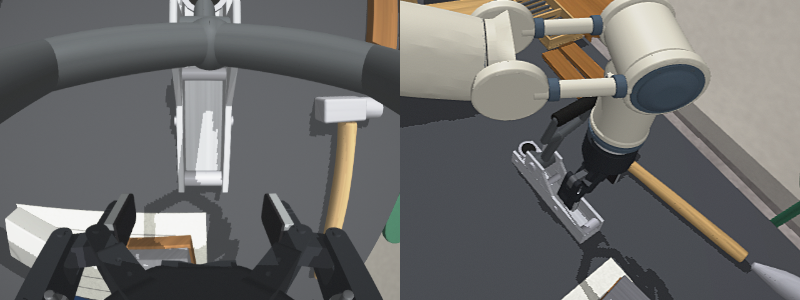

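```bash
python3 -c "
from h import *
h=np.array(arm.get_calibration('wrist')['hand_eye']);print(h.round(2));s=arm.read_state();print(s['eef_pos'],s['wrist_force'])
T=rot(s['tcp_rot'])
print(T@h[:3,3]+s['eef_pos'])"
```

```text
[[   0.      0.95    0.32   81.56]
 [   1.     -0.     -0.      0.54]
 [  -0.      0.32   -0.95 -141.99]
 [   0.      0.      0.      1.  ]]
[ 618.17767293 -238.38153699  105.64255948] [-0.45544292  0.45820568  0.54399885]
[ 609.26482429 -157.38963978  247.68387999]
```

```bash

python3 -m pendant '[[0,0,-2.5,0],[0,0,-2.5,0],[0,0,-2,0],[0,0,-1.5,0],[0,0,-1,0],[0,0,0,0],[0,0,0,0]]'
python3 -m pendant '[[0,0,0,0],[0,0,0,0],[0,0,0,0],[0,0,0,0],[0,0,0,0],[0,0,0,0]]' 0.3 60
```

```text
t: 8.15
eef_pos: [619.2, -239.9, 12.3]
tcp_rot: [0.001, 0.665, 0.747, 0.0]
wrist_force: [0.5, -0.4, 0.2]
width: 85.5
t: 8.65
eef_pos: [619.4, -240.2, 12.5]
tcp_rot: [0.002, 0.665, 0.747, 0.001]
wrist_force: [0.6, 0.1, 5.4]
width: 48.9
```

```bash

python3 -m pendant '[[-0.6,0.6,0,-0.8],[-1.2,1.3,0,-1.7],[-1.2,1.3,0,-1.7],[-1.2,1.3,0,-1.7],[-1.2,1.4,0,-1.7],[-1.2,1.4,0,-1.7],[-1.2,1.4,0,-1.7],[-1.2,1.4,0,-1.7]]'
python3 -m pendant '[[-1.2,1.4,0,-1.7],[-1.2,1.3,0,-1.7],[-1.2,1.3,0,-1.7],[-1.2,1.3,0,-1.7],[-0.6,0.4,0,-0.5],[0,0,0,0],[0,0,0,0]]'
cat > look.py <<'E'
from h import *
import sys
s=arm.read_state();print(s['eef_pos'],s['tcp_rot'],s['wrist_force'],s['width'])
im,P=cloud('top');cv2.imwrite('pics/%s.png'%sys.argv[1],im);np.save('pics/%s.npy'%sys.argv[1],P)
im,P=cloud('scene');cv2.imwrite('pics/%ss.png'%sys.argv[1],im);np.save('pics/%ss.npy'%sys.argv[1],P)
E
python3 look.py a1
```

```text
t: 9.32
eef_pos: [529.6, -140.7, 12.5]
tcp_rot: [0.004, 0.745, 0.667, 0.001]
wrist_force: [4.7, -7.6, 5.2]
width: 49.2
t: 9.9
eef_pos: [475.0, -81.7, 12.4]
tcp_rot: [0.001, 0.785, 0.62, 0.001]
wrist_force: [-1.3, 1.8, 9.1]
width: 49.1
[474.99955518 -81.68921375  12.44207041] [0.0010875  0.78486647 0.61966284 0.00118822] [-1.28689582  1.77275145  9.1301842 ] 49.07035826540686
```

View pics/a1.png

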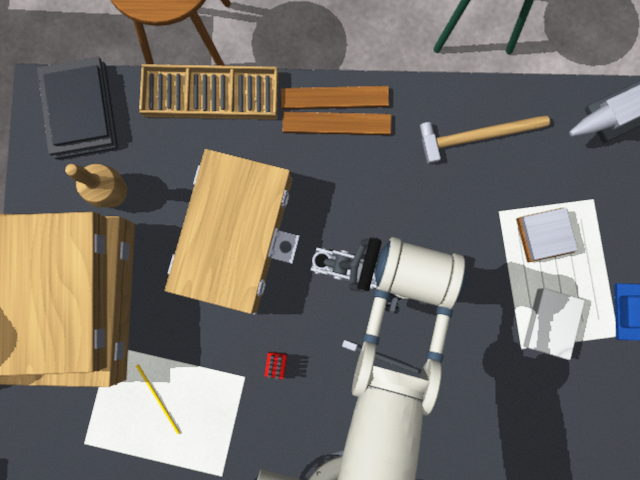

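```bash
python3 - <<'E'
from h import *
P=np.load('pics/a1.npy');S=np.load('pics/a1s.npy')
im=cv2.imread('pics/a1.png'); 
print(np.nanmedian(P[261:264,319:323].reshape(-1,3),0))
print('mark',np.nanmedian(P[245:248,284:287].reshape(-1,3),0))
f=np.array([.2334,.972])
Q=P[240:285,305:355]; A=Q[(Q[...,2]>28)&(Q[...,2]<42)]; r=cv2.minAreaRect(A[:,:2].astype(np.float32));print(r,cv2.boxPoints(r).round(0))
print('handle bar pts', np.nanmedian(P[250:275,367:373].reshape(-1,3),0))
cv2.imwrite('pics/c4.png',cv2.hconcat([cv2.resize(im[225:290,260:340],None,fx=5,fy=5),cv2.resize(cv2.imread('pics/a1s.png')[180:330,220:404],(400,325))]))
E
```

```text
[507.08184894  74.30526144  46.5292459 ]
mark [538.18684681 149.26061831  60.89580709]
((507.1252136230469, 52.470584869384766), (79.5697250366211, 54.021583557128906), 76.66690063476562) [[472.  20.]
 [524.   8.]
 [543.  85.]
 [490.  97.]]
handle bar pts [493.91944448  -9.37235069 273.36982442]
```

View pics/c4.png

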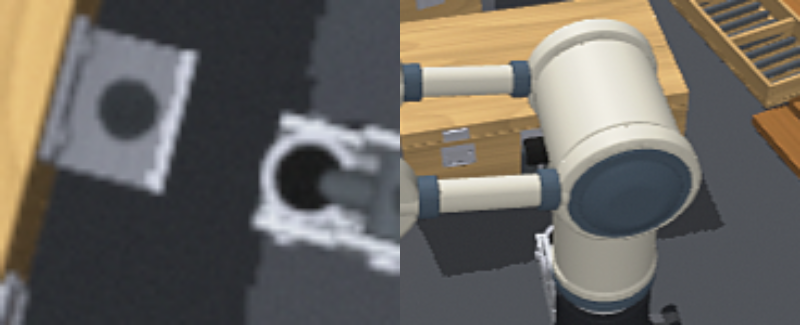

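```bash

python3 -m pendant '[[0.4,-0.1,0,0],[0.4,-0.1,0,0],[0.2,0.8,0,0],[0.23,0.97,0,0],[0.23,0.97,0,0],[0.23,0.97,0,0],[0.23,0.97,0,0],[0,0,0,0]]'
python3 -m pendant '[[0.23,0.97,0,0],[0.23,0.97,0,0],[0.17,0.7,0,0],[0.1,0.4,0,0],[0.07,0.27,0,0],[0,0,0,0],[0,0,0,0]]'
python3 look.py a2
python3 - <<'E'
from h import *
cv2.imwrite('pics/c5.png',cv2.resize(cv2.imread('pics/a2.png')[215:295,250:350],None,fx=7,fy=7))
E
```

```text
t: 10.67
eef_pos: [494.6, -38.1, 12.5]
tcp_rot: [0.002, 0.785, 0.62, -0.0]
wrist_force: [-0.0, -5.0, 9.2]
width: 48.7
t: 11.25
eef_pos: [501.3, -10.5, 12.4]
tcp_rot: [0.005, 0.785, 0.619, -0.004]
wrist_force: [-7.6, -24.7, 11.4]
width: 48.8
[501.32381372 -10.54543213  12.43345863] [ 0.00492393  0.78531558  0.61906314 -0.00400385] [ -7.6086713  -24.68067911  11.41284526] 48.791597964664106
```

View pics/c5.png

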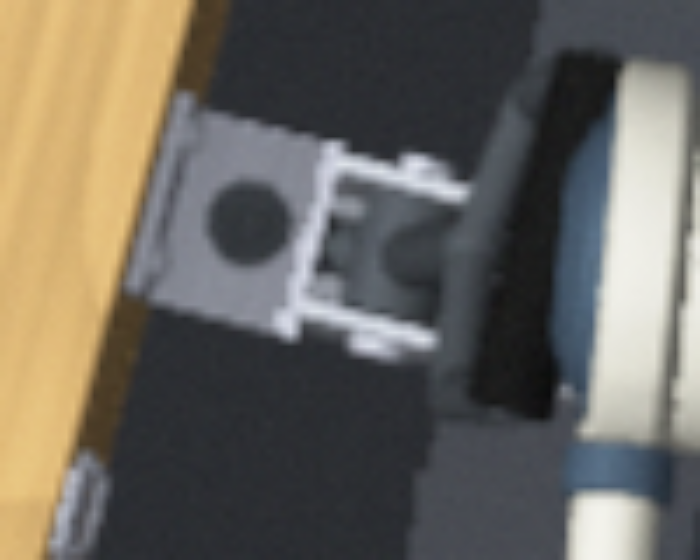

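```bash

python3 -m pendant '[[-0.05,-0.2,0,0],[0,-0.05,0,0],[0,0,0,0],[0,0,0,0]]'
python3 -m pendant '[[0,0,0,0],[0,0,0,0],[0,0,0,0],[0,0,0,0],[0,0,0,0]]' 1
python3 -m pendant '[[0,0,2,0],[0,0,3.5,0],[0,0,4,0],[0,0,4,0],[0,0,4,0],[0,0,4,0],[0,0,4,0],[0,0,4,0]]'
python3 -m pendant '[[0,-1,3,7],[0,-1,0,7],[0,-1,0,7],[0,-1,0,7],[0,-1,0,7],[0,-1,0,7],[0,-1,0,7],[0,-1,0,7]]'
python3 -m pendant '[[0,0,0,7],[0,0,0,7],[0,0,0,7],[0,0,0,7],[0,0,0,6],[0,0,0,0],[0,0,0,0]]'
python3 look.py a3
python3 - <<'E'
from h import *
im=cv2.imread('pics/a3.png')
cv2.imwrite('pics/c6.png',cv2.resize(im[205:295,250:390],None,fx=5,fy=5))
E
```

```text
t: 11.68
eef_pos: [501.3, -10.5, 12.4]
tcp_rot: [0.003, 0.785, 0.619, -0.002]
wrist_force: [-5.1, -14.4, 10.1]
width: 49.0
t: 12.1
eef_pos: [500.6, -6.1, 10.0]
tcp_rot: [-0.0, 0.785, 0.62, -0.0]
wrist_force: [-0.6, -1.0, -0.4]
width: 85.5
t: 12.77
eef_pos: [500.4, -6.1, 307.2]
tcp_rot: [-0.0, 0.785, 0.62, 0.0]
wrist_force: [0.4, -0.7, -0.4]
width: 85.3
t: 13.43
eef_pos: [500.9, -86.6, 335.0]
tcp_rot: [-0.0, 0.399, 0.917, 0.0]
wrist_force: [0.2, -0.7, -0.4]
width: 85.4
t: 14.02
eef_pos: [500.9, -86.2, 335.1]
tcp_rot: [-0.0, 0.118, 0.993, 0.0]
wrist_force: [-0.5, -1.0, -0.7]
width: 85.3
[500.85909199 -86.20461348 335.10867007] [-1.60672791e-04  1.18036884e-01  9.93009197e-01  5.18319491e-05] [-0.49988919 -0.99677869 -0.66908424] 85.28986054370598
```

View pics/c6.png

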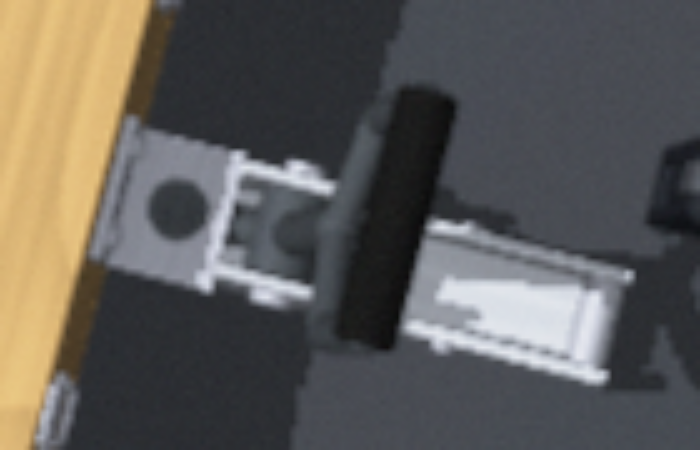

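```bash
python3 - <<'E'
from h import *
P=np.load('pics/a3.npy')
Q=P[215:285,315:345].reshape(-1,3); A=Q[Q[:,2]>255]; r=cv2.minAreaRect(A[:,:2].astype(np.float32));print('bar',r,np.median(A,0),len(A))
Q=P[225:285,286:380]; A=Q[(Q[...,2]>28)&(Q[...,2]<42)]; r=cv2.minAreaRect(A[:,:2].astype(np.float32));print('rails',r,cv2.boxPoints(r).round(0))
print('mark',np.nanmedian(P[246:249,285:288].reshape(-1,3),0),P[247,286])
E
```

```text
bar ((517.978515625, 62.36494827270508), (21.879350662231445, 96.53160858154297), 76.26383209228516) [517.00807867  62.5714638  271.89509942] 668
rails ((513.9963989257812, 45.59514617919922), (169.5540313720703, 50.98994064331055), 76.27335357666016) [[469. -31.]
 [519. -43.]
 [559. 122.]
 [509. 134.]]
mark [535.99090459 147.03332209  62.26626131] [535.99090459 147.03332209  61.99297144]
```

```bash

python3 -m pendant '[[0.3,2.5,0,0],[0.4,3.5,0,0],[0.4,3.5,0,0],[0.4,3.5,0,0],[0.16,1.87,0,0],[0,0,0,0],[0,0,-2,0],[0,0,-2,0]]'
python3 -m pendant '[[0,0,-2,0],[0,0,-1.5,0],[0,0,-1,0],[0,0,-1,0],[0,0,0,0],[0,0,0,0]]'

```

```text
t: 14.78
eef_pos: [517.9, 62.4, 296.3]
tcp_rot: [0.002, 0.117, 0.993, 0.0]
wrist_force: [-0.4, 0.1, -0.5]
width: 85.6
t: 15.28
eef_pos: [517.4, 62.0, 240.4]
tcp_rot: [-0.0, 0.117, 0.993, -0.0]
wrist_force: [0.4, -0.0, -0.3]
width: 85.2
```

```bash

python3 -m pendant '[[0,0,0,0],[0,0,0,0],[0,0,0,0],[0,0,0,0],[0,0,0,0],[0,0,0,0]]' 0 50
python3 -m pendant '[[-0.12,-0.48,-0.12,0],[-0.12,-0.48,-0.14,0],[-0.12,-0.48,-0.14,0],[-0.12,-0.48,-0.16,0],[0,0,0,0],[0,0,0,0]]'
python3 look.py a4
python3 - <<'E'
from h import *
P=np.load('pics/a4.npy');Q=P[225:285,286:380]; A=Q[(Q[...,2]>28)&(Q[...,2]<42)]; r=cv2.minAreaRect(A[:,:2].astype(np.float32));print('rails',r,cv2.boxPoints(r).round(0),len(A))
cv2.imwrite('pics/c7.png',cv2.hconcat([cv2.resize(cv2.imread('pics/a4.png')[205:295,250:390],(420,270)),cv2.resize(cv2.imread('pics/a4s.png')[180:380,200:460],(351,270))]))
E
```

```text
t: 15.78
eef_pos: [517.6, 62.6, 240.8]
tcp_rot: [0.0, 0.117, 0.993, 0.0]
wrist_force: [-0.3, 0.9, 2.3]
width: 20.7
t: 16.28
eef_pos: [513.2, 44.2, 236.6]
tcp_rot: [0.002, 0.116, 0.993, 0.002]
wrist_force: [0.9, 5.5, 6.7]
width: 20.5
[513.23062966  44.19562622 236.56687327] [0.0018943  0.11596567 0.99324983 0.001776  ] [0.8881325  5.49779448 6.70229905] 20.496138033286755
rails ((490.2036437988281, 51.44738006591797), (168.95748901367188, 32.50784683227539), 86.96014404296875) [[469. -32.]
 [502. -34.]
 [511. 135.]
 [478. 137.]] 163
```

View pics/c7.png

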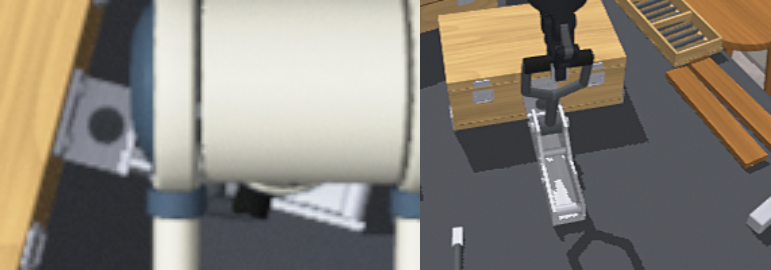

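```bash

python3 -m pendant '[[-0.12,-0.47,-0.18,0],[-0.12,-0.47,-0.18,0],[-0.11,-0.46,-0.18,0],[-0.11,-0.46,-0.18,0],[-0.11,-0.45,-0.22,0],[-0.11,-0.45,-0.22,0],[-0.11,-0.45,-0.23,0],[-0.11,-0.45,-0.23,0]]'
python3 look.py a5
cat > tail.py <<'E'
from h import *
import sys
for n in sys.argv[1:]:
    P=np.load('pics/%ss.npy'%n); X=P.reshape(-1,3); X=X[~np.isnan(X).any(1)]
    A=X[(X[:,2]>28)&(X[:,2]<40)&(abs(X[:,0]-500)<60)&(X[:,1]>-110)&(X[:,1]<10)]
    f=np.array([.2368,.9716]);a=A[:,:2]@f;l=A[:,:2]@[.9716,-.2368]
    # lid front edge height
    L=X[(abs(X[:,0]-545)<60)&(abs(X[:,1]-215)<30)&(X[:,2]>100)]
    print(n,'tail end',np.percentile(a,[1,3]).round(1),'lat',np.percentile(l,[3,97]).round(1),'z',np.median(A[:,2]).round(1),'lid near z',np.median(L[:,2]).round(1),len(A))
E
python3 tail.py a3 a4 a5
```

```text
t: 17.05
eef_pos: [504.6, 8.1, 221.1]
tcp_rot: [0.003, 0.116, 0.993, 0.002]
wrist_force: [0.9, 8.1, 9.1]
width: 20.6
[504.56400196   8.13101758 221.05104961] [0.0025925  0.1155138  0.99329973 0.00234249] [0.89652219 8.08339423 9.13009153] 20.639043133778795
a3 tail end [79.1 80. ] lat [462.6 511.6] z 34.2 lid near z 112.9 211
a4 tail end [78.8 79.6] lat [462.7 511.8] z 33.8 lid near z 113.6 216
a5 tail end [79.2 80.1] lat [462.5 511.8] z 33.9 lid near z 117.0 216
```

```bash

python3 -m pendant '[[-0.1,-0.42,-0.27,0],[-0.1,-0.42,-0.27,0],[-0.1,-0.42,-0.27,0],[-0.1,-0.42,-0.28,0],[-0.1,-0.39,-0.31,0],[-0.1,-0.39,-0.31,0],[-0.1,-0.39,-0.32,0],[-0.1,-0.39,-0.32,0]]'
python3 look.py a6
python3 -m pendant '[[-0.09,-0.37,-0.35,0],[-0.09,-0.37,-0.35,0],[-0.09,-0.36,-0.35,0],[-0.09,-0.36,-0.36,0],[-0.08,-0.33,-0.38,0],[-0.08,-0.33,-0.39,0],[-0.08,-0.32,-0.39,0],[-0.08,-0.32,-0.39,0]]'
python3 look.py a7; python3 tail.py a6 a7
```

```text
t: 17.82
eef_pos: [497.0, -23.3, 197.8]
tcp_rot: [0.003, 0.115, 0.993, 0.003]
wrist_force: [0.7, 5.9, 15.3]
width: 20.6
[497.00981921 -23.29597944 197.80058513] [0.00303179 0.11508253 0.99334621 0.0031827 ] [ 0.66352607  5.87119465 15.32456721] 20.55803679796919
t: 18.58
eef_pos: [490.5, -50.5, 168.3]
tcp_rot: [0.003, 0.115, 0.993, 0.003]
wrist_force: [2.7, 13.8, 9.6]
width: 20.3
[490.47856641 -50.47648904 168.29658694] [0.00314537 0.11501188 0.99335302 0.00348641] [ 2.65150503 13.82079824  9.55159243] 20.333671507044222
a6 tail end [78.4 79.7] lat [462.8 511.6] z 34.0 lid near z 122.7 214
a7 tail end [79.4 79.8] lat [462.7 511.5] z 33.7 lid near z 128.9 209
```

```bash

python3 -m pendant '[[-0.06,-0.25,-0.33,0],[-0.06,-0.25,-0.34,0],[-0.06,-0.24,-0.34,0],[-0.05,-0.2,-0.3,0],[-0.04,-0.15,-0.22,0],[0,0,0,0],[0,0,0,0],[0,0,0,0]]' 0 70
python3 look.py a8; python3 tail.py a8
python3 - <<'E'
from h import *
cv2.imwrite('pics/c8.png',cv2.hconcat([cv2.resize(cv2.imread('pics/a8.png')[195:295,240:380],(420,300)),cv2.resize(cv2.imread('pics/a8s.png')[170:380,190:460],(380,300))]))
P=np.load('pics/a8s.npy');X=P.reshape(-1,3);X=X[~np.isnan(X).any(1)]
f=np.array([.2334,.972]);d=(X[:,:2]-[564,265])@f;l=(X[:,:2]-[564,265])@[.972,-.2334]
m=(abs(l)<145)&(abs(d)<85)&(X[:,2]>100)&(X[:,2]<160)
print(np.polyfit(d[m],X[m,2],1),m.sum())
P=np.load('pics/a8.npy');b=[P[r,c].round(0) for r,c in ((246,285),(246,284),(245,283))];print(b)
E
```

```text
t: 19.35
eef_pos: [488.0, -60.8, 153.4]
tcp_rot: [0.003, 0.115, 0.993, 0.004]
wrist_force: [1.5, 14.0, 11.8]
width: 20.5
[487.99545986 -60.77659999 153.37268309] [0.0032459  0.11497775 0.99335463 0.00402107] [ 1.5202445  14.02097021 11.81184919] 20.466732263679123
a8 tail end [79.3 80. ] lat [462.7 511.5] z 33.6 lid near z 131.0 206
[4.38486320e-02 1.27688683e+02] 2771
[array([536., 148.,  89.]), array([535., 150.,  94.]), array([538., 152.,  89.])]
```

View pics/c8.png

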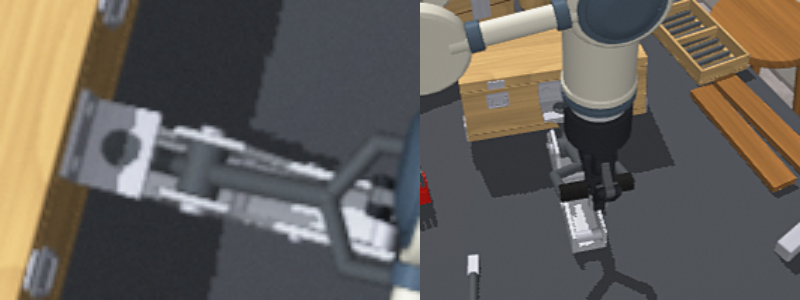

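```bash

python3 -m pendant '[[0,0,0,0],[0,0,0,0],[0,0,0,0],[0,0,0,0],[0,0,0,0],[0,0,0,0],[0,0,0,0],[0,0,0,0]]'
python3 look.py a9; python3 - <<'E'
from h import *
for n in ('t1','a8','a9'):
    P=np.load(f'pics/{n}.npy') if n!='t1' else np.load('pics/a3.npy')
    X=P[140:330,150:300].reshape(-1,3);X=X[~np.isnan(X).any(1)]
    f=np.array([.2334,.972]);d=(X[:,:2]-[564,265])@f;l=(X[:,:2]-[564,265])@[.972,-.2334]
    m=(abs(l)<140)&(abs(d)<85)&(X[:,2]>100)&(X[:,2]<160)
    print(n,np.polyfit(d[m],X[m,2],1).round(3),m.sum())
    # chest side wall/rim bracket height
    k=(abs(l)<28)&(d<-98)&(d>-135)&(X[:,2]>50); print(' bracket z',np.median(X[k,2]),k.sum())
E
```

```text
t: 20.12
eef_pos: [488.0, -60.8, 153.4]
tcp_rot: [0.003, 0.115, 0.993, 0.004]
wrist_force: [2.4, 14.8, 12.3]
width: 20.4
[488.00512842 -60.75866776 153.39051934] [0.00322841 0.1149556  0.99335747 0.00396665] [ 2.38711404 14.84849496 12.25184395] 20.43610512203622
t1 [-1.0000e-03  1.1425e+02] 11652
 bracket z 61.583737425320805 484
a8 [-9.60000e-02  1.26415e+02] 11569
 bracket z 90.36242152450325 456
a9 [-9.70000e-02  1.26415e+02] 11560
 bracket z 90.316737836416 453
```

```bash
python3 - <<'E'
from h import *
f=np.array([.2334,.972])
def prof(n):
    P=np.load(f'pics/{n}.npy')
    X=P[130:340,150:310].reshape(-1,3);X=X[~np.isnan(X).any(1)]
    d=(X[:,:2]-[564,265])@f;l=(X[:,:2]-[564,265])@[.972,-.2334]
    out=[]
    for a in range(-140,100,20):
        r=[]
        for lo,hi in ((-140,-50),(-28,28),(50,140)):
            m=(d>=a)&(d<a+20)&(l>lo)&(l<hi); r.append(np.median(X[m,2]).round(1) if m.sum()>5 else None)
        out.append((a+10,*r))
    return out
for p,q in zip(prof('a3'),prof('a9')): print(p,q)
E
```

```text
(-130, np.float64(1.2), np.float64(61.2), np.float64(0.9)) (-130, np.float64(0.8), np.float64(80.0), np.float64(0.9))
(-110, np.float64(1.0), np.float64(61.3), np.float64(1.0)) (-110, np.float64(1.0), np.float64(89.9), np.float64(0.3))
(-90, np.float64(86.3), np.float64(97.0), np.float64(82.7)) (-90, np.float64(31.9), np.float64(88.1), np.float64(30.0))
(-70, np.float64(114.7), np.float64(114.4), np.float64(114.0)) (-70, np.float64(134.8), np.float64(134.9), np.float64(134.1))
(-50, np.float64(114.5), np.float64(114.3), np.float64(114.3)) (-50, np.float64(135.1), np.float64(134.9), np.float64(134.7))
(-30, np.float64(114.5), np.float64(114.4), np.float64(114.2)) (-30, np.float64(132.2), np.float64(131.6), np.float64(132.0))
(-10, np.float64(114.4), np.float64(114.3), np.float64(113.8)) (-10, np.float64(129.5), np.float64(129.0), np.float64(128.9))
(10, np.float64(114.6), np.float64(114.4), np.float64(114.1)) (10, np.float64(126.4), np.float64(126.5), np.float64(126.1))
(30, np.float64(114.3), np.float64(114.2), np.float64(114.1)) (30, np.float64(123.5), np.float64(123.3), np.float64(123.5))
(50, np.float64(114.3), np.float64(114.6), np.float64(114.1)) (50, np.float64(120.8), np.float64(120.6), np.float64(120.8))
(70, np.float64(114.5), np.float64(114.0), np.float64(113.9)) (70, np.float64(117.7), np.float64(117.7), np.float64(117.9))
(90, np.float64(113.5), np.float64(114.0), np.float64(113.2)) (90, np.float64(115.4), np.float64(115.2), np.float64(115.0))
```

```bash
python3 -c "
from plant import arm
print(arm.sign_off())"
```

```text
the job is handed in; nothing more can be done
None
```

I handed the job in with the lid shut, the jack under the lift bracket and the handle held at its stop. No verdict was reported.

- **Lid:** I pushed it shut along its arc with closed fingertips, using about 4 N in mid-travel. The first touch was harder than intended, at about 50 N at the wrist. The shut lid measured level, with its top at 114 mm against the 113.5 mm expected.
- **Jack:** I gripped the tail and slid the jack in until its cheeks touched the bracket edge, with about 25 N at the wrist. The saddle then stood about 4–5 mm short of the mark (limit 15 mm), with the handle up. The jack did not move while I pumped.
- **Lift:** I gripped the cross bar and followed its arc down to the stop.
- **Last checks:**
  - The bracket rose about 29 mm.
  - The chest tilts about 0.14 rad, so its front edge is about 25 mm up (17 mm needed).
  - The back edge is on the bench to within about 1 mm.
  - The lid is still shut.
  - The wrist reads a steady 19 N or so on the held handle.

One check disagreed at first: a straight-line fit over the lid gave a tilt of 0.097 rad. I traced that to side-wall points in the fit, and the height profile across the lid gave 0.14 rad. I did not measure the contact forces on the chest or the other bench items separately; neither the arm nor the jack went near those items.

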